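# Hang the etching-plate carrier on the side-opening drying hook

### The arm

A 6-joint arm with a two-finger parallel gripper is mounted at the origin on the work surface. World frame = base frame: x ahead of the robot, y to its left, z up, the work surface at z = 0. Lengths are in m, angles in rad, forces in N, time in s.
With the tool pointing down it reaches from about 0.3 to 0.775 m from the base axis. Payload 14.6 kg.
Tool frame: the origin (TCP) lies midway between the tips of the shut fingers; the grasp point (between the pads) lies 19 mm behind it; z points along the fingers, y is the line along which they close (so a half turn about z gives the same grasp; the last joint's range is limited). The gripper opens to 94 mm and grips with 3 to 60 N. Pads are 16 mm wide; open, the fingers measure 119 mm over their backs; the gripper's body (75 mm by 177 mm) begins 78 mm behind the grasp point.
Start: joints at [1.047, 0.3, 1.521, -0, 1.321, -0.067], TCP at [0.243, 0.494, 0.182] pointing down, gripper open.
Joint ranges: [-3.03, 3.03], [-0.79, 2.21], [0.23, 2.52], [-1.04, 4.18], [0, 3.07], [-2.55, 2.55]. Speed limits (rad/s): [2.22, 2.22, 2.57, 3.14, 3.14, 3.14].

### API

Orientations are given as [roll, pitch, yaw] about the fixed x, y, z axes, in that order (R = Rz(yaw) Ry(pitch) Rx(roll)).
In Python, from cell import read_state, grab_frame, camera_info, finish_job gives the robot as it stands.
- The arm moves only by the tool step_arm, never from a script. Its argument "commands" is a list of rows, each an object with "travel": the shift along the world's x, y, z in mm, a list of three; "angular": the turn, a rotation vector about the world's x, y, z in degrees, a list of three; "grip": the opening in per cent of the stroke, from 0 (shut) to 100 (fully open). In form: [{"travel": [tx, ty, tz], "angular": [ax, ay, az], "grip": grip}, ...]. A call has exactly 5 rows; each row is the pose to reach, as a shift and turn from the pose commanded when the call began; what a row does not reach only later rows make up. A row lasts 1/10 s, in which the tool goes at most 50 mm and 8.59 degrees, less where a joint would pass 70% of its speed; a pose out of reach is approached as far as the arm can. A call with a gripper value outside its range is refused whole. The fingers move at their own pace and stop on an object; "newtons" is the grip in N (left out, the last holds). Time passes only in rows, so rows that repeat a pose let the fingers close, or fill a call up. It gives the time, the measured TCP pose, the force, the opening and the grip force at its end, in the units of the state.
- read_state(): the state, without advancing time (a new reading comes with each control period).
- grab_frame(name): name is "scene" or "top" or "wrist"; returns the picture (420x560x3 uint8, red, green, blue); there is no depth.
- camera_info(name): a dict with "fx", "fy", "cx", "cy" (pixels), "cam_to_world" (4x4, takes a point from camera to world coordinates). Camera axes: x right, y down, z forward; pixel columns grow to the right and rows downward; lengths in m; the calibration is good to about 2 mm. The wrist camera is an equidistant fisheye: a pixel r from the principal point sees the ray r / f radians off the axis. A picture is of the moment at which its call begins: read the wrist's pose just before it. camera_info takes no time and is no camera call; for the wrist camera it gives the pose at the moment of the call.
- finish_job(): hands the job in; it is judged then, once.
The state is a dict: "t": time; "joint_pos": joint angles; "qvel": joint speeds; "joint_efforts": joint torques, N m; "tool_pos": TCP position; "tool_rot": TCP orientation; "wrist_force": force on the tool from outside, world axes, zero at the start; "torque": the same for the moment, N m; "grip_width": opening from 0.0 (shut) to 1.0 (fully open); "gripper_force": force on a finger pad.
Only numpy, scipy, OpenCV 4.12 (cv2) and the standard library are available. Lean on these libraries where they do the work, as an engineer would, in place of code of your own. Each camera call takes 0.05 s, during which the arm holds its last target. There are 200 camera calls.

### The job

Lift the etching-plate carrier out of the drip tray by its wooden handle and hang it up to drain on the side-opening hook of the drying stand: set the carrier's cross rod down lightly on the hook's open sill, slide it in sideways under the lip as far as it goes, then lower it, without letting it fall, all the way into the throat and let go. Be gentle, because the hook's collar is only hand-tight and slips at more than about 2 kg of push, and leave the other things on the table where they are.

Things in the scene. Friction and masses are not known exactly. Their poses are not given: they have to be found in the camera images.
- carrier: Loose etching-plate carrier, 225 mm tall, 0.33 to 0.51 kg, standing in the tray. Origin at the centre of its underside; z up, y along handle and rod, x through its thickness (both faces alike). Two feet 44 mm long in x at y = +-45 mm, a frame 12 mm thick with a copper plate up to z = 100 mm, an open window, the rod (z = 154 mm), an open window, the handle.
- carrier_handle (a point): Centre of the carrier's wooden handle bar, 60 mm above the cross rod and 214 mm above the carrier's underside: 20 mm thick in x (grip across this), 110 mm long in y, 22 mm high. Axes as the carrier's.
- carrier_rod (a point): Middle of the carrier's round steel cross rod, 8 mm in diameter, along y, which goes into the hook. Window below it: 50 mm high; window above it up to the handle: 45 mm high. Upright 8 mm rods at y = +-45 mm bound both windows, so they are 82 mm wide. Axes as the carrier's.
- stand: Fixed drying stand; origin on the table right below the middle of the hook's throat, z up. The hook is a rigid steel plate 12 mm thick (y = +-6 mm) whose mouth opens to -x; its post is at x = +100 mm. Its collar is set at a height that differs each time and is NOT measured: the throat floor is 177 to 203 mm above the table. Find it by touch or sight.
- hook_foot (a point): Same point and axes as the stand. Hook shape, heights from the throat floor: level sill 14 mm up from the free end x = -57 mm to x = -7 mm, a tongue 10 mm thick up to x = -17 mm, from there the plate reaches 10 mm below the throat floor. Throat x = -7 to +7 mm, rear wall at +7 mm. Lip: underside 28 mm, top 36 mm up, over x = -25 to +7 mm; the sill before it is open above.
- post_top (a point): Top centre of the stand's steel post, 16 mm in diameter, 253 mm above the table, 100 mm behind the throat (stand +x). The rod can enter the hook only sideways, moving along the stand's +x, with the sill's tongue passing through the window below the rod.
- brush_mug: Blue-black mug, 80 mm wide, 95 mm high, full of brushes reaching about 200 mm; leave alone. Origin under its centre.
- brayer: Ink roller: rubber roller 36 mm thick and 90 mm long along y with a wooden handle to -x; leave alone. Origin under the roller.
- ink_can: Ink can, 72 mm wide, 75 mm high; leave alone. Origin under its centre.
- palette_knife: Palette knife, 210 mm long, lying along its x; leave alone.
- tape_roll: Roll of tape lying flat, 90 mm wide, 24 mm high; leave alone. Origin under its centre.
- scrap_block: Wooden block 90 x 60 x 30 mm; leave alone. Origin under its centre.
- ink_jar: Ink jar, 48 mm wide, 55 mm high, standing in the drip tray beside the carrier; leave alone. Origin under its centre.
- tray: Fixed aluminium drip tray 140 mm (x) by 240 mm (y), 18 mm high walls, floor 4 mm above the table. Origin under its centre; the carrier stands in it.

How it is judged:
By the outcome, as a careful person would: the job done as asked, in the order asked, and still so for the second after the job is handed in, with the robot touching nothing.
It also fails if it takes over 53 s, if anything falls off the work surface, if the arm or the gripper's body presses on something with over 40 N, if the wrist force passes 120 N, or if a joint passes its speed limit or range.

## Working session

There is one attempt and no reset: what is moved stays moved. The work goes in short steps, Python scripts to look and compute and a tool call to move; the robot and the scene stay as the last step left them, time stands still between calls to the robot, and variables do not carry over. Pictures are saved under pics/ and viewed, at most 10 in all, crops included, and the job is handed in when it is done.

Besides the shell and the picture viewer there is one more tool, called as name(argument=value, ...), one argument or row to a line, values as JSON. step_arm: Moves the arm, as the interface text tells. Its arguments: {"type":"object","properties":{"commands":{"type":"array"},"newtons":{"type":"number"}},"required":["commands"]}

```bash
mkdir -p pics; python3 - <<'E'
from cell import *
import cv2,json
for n in("scene","top","wrist"):
    i=camera_info(n); f=grab_frame(n)
    cv2.imwrite(f"pics/{n}0.png",cv2.resize(f[:,:,::-1],(800,600),interpolation=cv2.INTER_CUBIC))
    print(n,i["fx"],i["fy"],i["cx"],i["cy"]); print(i["cam_to_world"])
s=read_state(); print(s)
E
```

```text
scene 545.4829816285445 545.4829816285445 281.83435313863254 213.64408319921978
[[ 0.48532576  0.5292636  -0.69594465  1.56010326]
 [ 0.87416626 -0.27816462  0.39806757 -0.56455291]
 [ 0.01709549 -0.80156377 -0.59766484  1.02506134]
 [ 0.          0.          0.          1.        ]]
top 456.1433034833901 456.1433034833901 279.5122918219941 209.25524158511064
[[ 0.01336452 -0.98722354  0.15877992  0.35132706]
 [-0.99947225 -0.01789112 -0.02711342  0.01187532]
 [ 0.02960776 -0.15833377 -0.98694164  1.3403635 ]
 [ 0.          0.          0.          1.        ]]
wrist 325.19226210127806 325.19226210127806 280.3093854284985 210.80981989071157
[[ 4.40634064e-01  8.67575071e-01  2.30553936e-01  1.74970736e-01]
 [ 8.97686667e-01 -4.26001864e-01 -1.12610208e-01  5.27274360e-01]
 [ 5.18597513e-04  2.56585088e-01 -9.66521507e-01  3.85184947e-01]
 [ 0.00000000e+00  0.00000000e+00  0.00000000e+00  1.00000000e+00]]
{'t': 0.15, 'joint_pos': array([ 1.04742041e+00,  3.00329128e-01,  1.52141348e+00, -2.09305763e-05,
        1.32069557e+00, -6.65925139e-02]), 'qvel': array([ 0.00062961, -0.00022515, -0.00081403,  0.00228235, -0.0017577 ,
        0.00046778]), 'joint_efforts': array([ 6.70994214e-04, -5.31961620e+01, -3.52819240e+01,  7.08459970e-02,
        2.36065651e-02, -7.15248916e-05]), 'tool_pos': array([0.24248457, 0.49342819, 0.18203512]), 'tool_rot': array([-3.14074765e+00, -3.60340543e-05,  2.68481442e+00]), 'wrist_force': array([0.2701646 , 0.50727325, 0.80090624]), 'torque': array([-0.00095572, -0.02756483, -0.0076435 ]), 'gripper_force': 0.0, 'grip_width': 1.0018188197938764}
```

View pics/scene0.png

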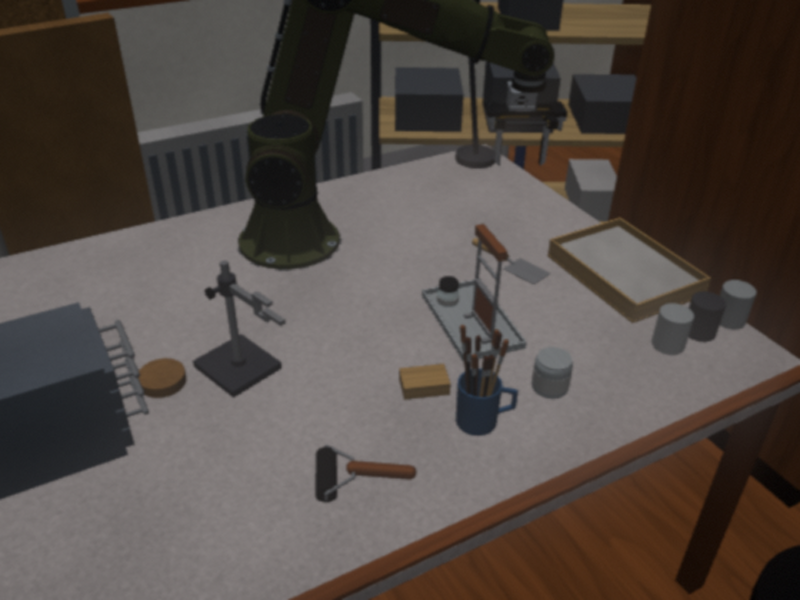

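View pics/top0.png

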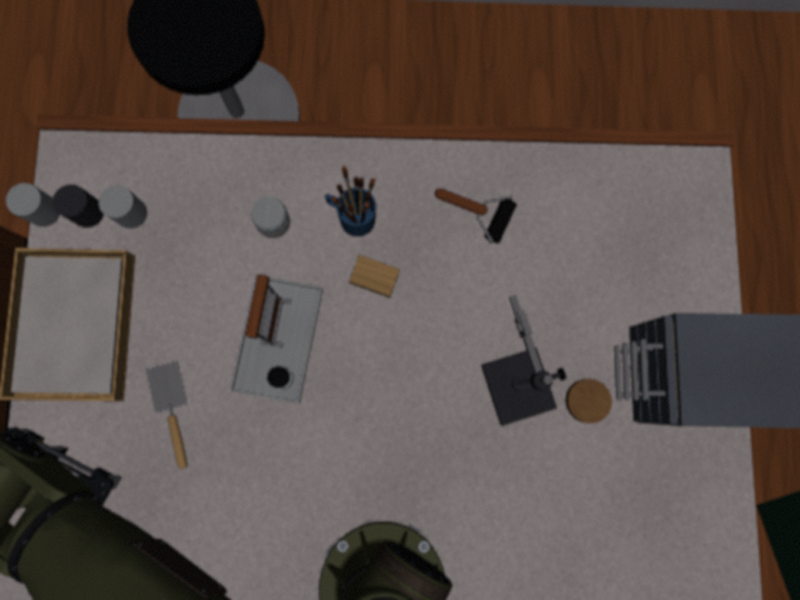

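```bash
cat > h.py <<'E'
from cell import *
import cv2,numpy as np
def crops(out,specs,s):
    ims=[]
    for im,c,r,w,h in specs:
        im=im[r:r+h,c:c+w,::-1]
        im=cv2.convertScaleAbs(cv2.resize(im,None,fx=s,fy=s,interpolation=cv2.INTER_CUBIC),alpha=1.5)
        for k in range(0,w,10): cv2.putText(im,str(c+k),(k*s,8),0,.3,(0,0,255)); cv2.line(im,(k*s,9),(k*s,14),(0,0,255))
        for k in range(10,h,10): cv2.putText(im,str(r+k),(0,k*s),0,.3,(0,0,255)); cv2.line(im,(20,k*s),(26,k*s),(0,0,255))
        ims.append(im)
    cv2.imwrite(out,cv2.hconcat(ims))
def ray(n,u,v,i=None):
    i=i or camera_info(n); T=np.array(i["cam_to_world"])
    x,y=(u-i["cx"])/i["fx"],(v-i["cy"])/i["fy"]
    if n.startswith("wrist"):
        r=np.hypot(x,y); d=np.array([x/r*np.sin(r),y/r*np.sin(r),np.cos(r)])
    else: d=np.array([x,y,1.])
    d=T[:3,:3]@d; return T[:3,3],d/np.linalg.norm(d)
def tri(rays):
    A=sum(np.eye(3)-np.outer(d,d) for o,d in rays); b=sum((np.eye(3)-np.outer(d,d))@o for o,d in rays)
    p=np.linalg.solve(A,b); return p,[1e3*np.linalg.norm(np.cross(p-o,d)) for o,d in rays]
def atz(r,z): o,d=r; return o+d*(z-o[2])/d[2]
E
python3 - <<'E'
from h import *
s=grab_frame("scene");t=grab_frame("top")
crops("pics/hook1.png",[(s,132,176,80,110),(t,330,196,80,110)],5)
crops("pics/car1.png",[(s,292,150,80,110),(t,155,185,80,110)],5)
E
```

```text
(no output)
```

View pics/hook1.png

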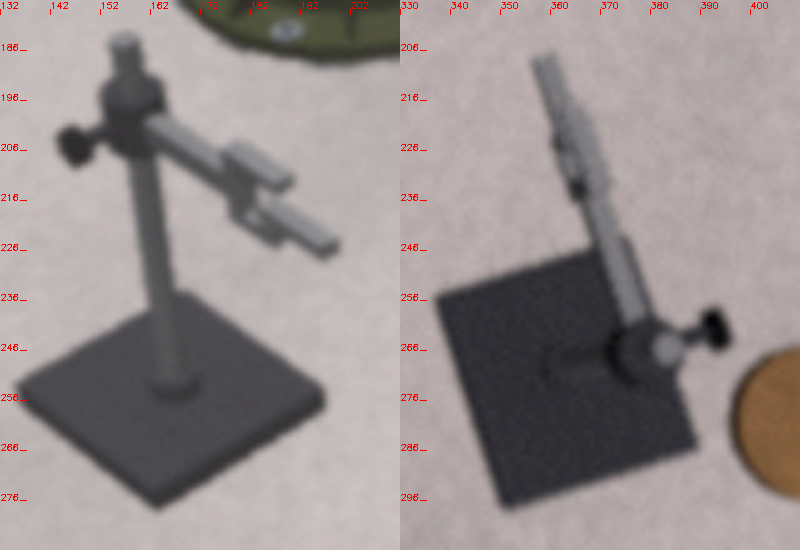

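View pics/car1.png

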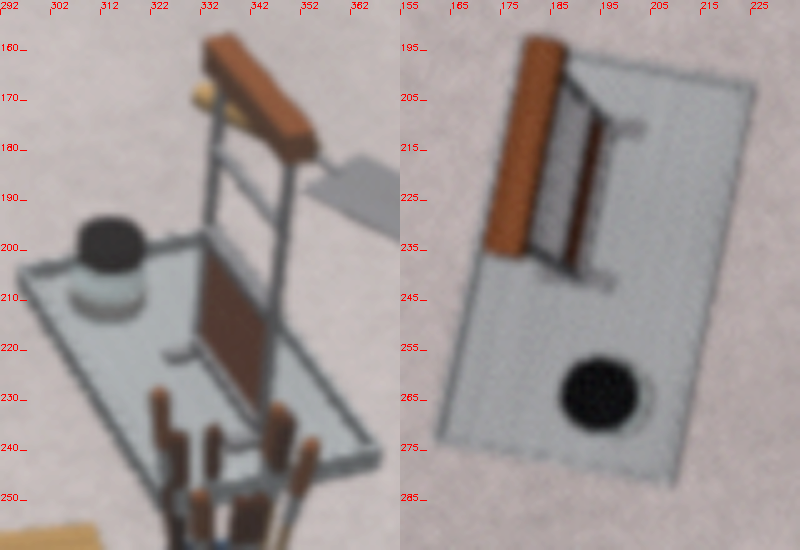

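```bash
python3 - <<'E'
from h import *
S=lambda x,y,c,r:ray("scene",c+x/5,r+y/5); T=lambda x,y,c,r:ray("top",c+(x-400)/5,r+y/5)
p=tri([S(123,40,132,176),T(668,350,330,196)]);print("post",p)
f=tri([S(331,242,132,176),T(544,55,330,196)]);print("free end",f)
print("mug-side handle")
h=tri([S(261,88,292,150),T(527,147,155,185)]);print("handletop",h)
a=tri([S(221,40,292,150),T(547,42,155,185)]);b=tri([S(302,136,292,150),T(506,253,155,185)]);print(a,b)
A=atz(T(547,42,155,185),.228);B=atz(T(506,253,155,185),.228);print(A,B,np.linalg.norm(A-B),"car yaw(y axis)",np.degrees(np.arctan2(*(A-B)[1::-1])))
P=atz(T(668,350,330,196),.253);F=atz(T(544,55,330,196),f[0][2])
v=P-F;print(P,F,v,np.hypot(v[0],v[1]),np.degrees(np.arctan2(v[1],v[0])))
# base plate corners yaw
c=[atz(T(*q,330,196),.012) for q in[(437,295),(627,240),(697,445),(507,508)]];print(np.round(c,3))
for q in [(437,440),(675,487),(753,88),(568,50)]: print("tray",np.round(atz(T(*q,155,185),.018),3))
print("jar",atz(T(599,393,155,185),.055))
print("mug",atz(ray("top",356/1.4286,212/1.4286),.095))
E
```

```text
post (array([ 0.39422037, -0.2689101 ,  0.2472612 ]), [np.float64(0.6502499137396163), np.float64(0.6502499137395175)])
free end (array([ 0.54434196, -0.22007391,  0.20202862]), [np.float64(1.0743562426110629), np.float64(1.0743562426109252)])
mug-side handle
handletop (array([0.5154471 , 0.22770726, 0.22022919]), [np.float64(2.38511754375112), np.float64(2.385117543751051)])
(array([0.54802281, 0.19363462, 0.28204935]), [np.float64(14.572145492194863), np.float64(14.572145492194903)]) (array([0.47924989, 0.26553768, 0.15287759]), [np.float64(21.381185367014016), np.float64(21.381185367013845)])
[0.56567466 0.21676637 0.228     ] [0.46085095 0.23175918 0.228     ] 0.10589047758431405 car yaw(y axis) -8.13974118835696
[ 0.3937586  -0.26805529  0.253     ] [ 0.54392944 -0.22107445  0.20202862] [-0.15017084 -0.04698084  0.05097138] 0.1573482778583864 -162.62774530507872
[[ 0.433 -0.195  0.012]
 [ 0.467 -0.307  0.012]
 [ 0.349 -0.346  0.012]
 [ 0.312 -0.235  0.012]]
tray [0.374 0.307 0.018]
tray [0.349 0.171 0.018]
tray [0.581 0.134 0.018]
tray [0.602 0.243 0.018]
jar [0.40048977 0.21062254 0.055     ]
mug [0.72399758 0.06553937 0.095     ]
```

Handle's top centre is at about (0.513, 0.224, 0.228) with its long axis at -8°. Hook post is at (0.394, -0.268), the free end at (0.544, -0.221), and stand +x at about -162.3°. I'm moving above the handle.

step_arm(
  commands=[
    {"travel": [30, -30, 25], "angular": [0, 0, 3], "grip": 100},
    {"travel": [60, -60, 50], "angular": [0, 0, 6], "grip": 100},
    {"travel": [90, -90, 80], "angular": [0, 0, 9], "grip": 100},
    {"travel": [120, -120, 110], "angular": [0, 0, 12], "grip": 100},
    {"travel": [150, -150, 128], "angular": [0, 0, 15], "grip": 100},
  ],
)

```text
t: 0.75
tool_pos: [0.3934, 0.3425, 0.3125]
tool_rot: [3.14, 0.001, 2.949]
wrist_force: [-0.1, 0.2, -0.3]
grip_width: 0.995
gripper_force: 0.0
```

step_arm(
  commands=[
    {"travel": [30, -30, 0], "angular": [0, 0, 1], "grip": 100},
    {"travel": [60, -60, 0], "angular": [0, 0, 2], "grip": 100},
    {"travel": [90, -90, 0], "angular": [0, 0, 3], "grip": 100},
    {"travel": [120, -119, 0], "angular": [0, 0, 3], "grip": 100},
    {"travel": [120, -119, 0], "angular": [0, 0, 3], "grip": 100},
  ],
)

```text
t: 1.25
tool_pos: [0.5149, 0.2214, 0.3095]
tool_rot: [-3.14, -0.001, 2.995]
wrist_force: [-0.6, 0.6, -0.6]
grip_width: 1.003
gripper_force: 0.0
```

```bash
python3 - <<'E'
from h import *
np.save("wi.npy",camera_info("wrist"),allow_pickle=True)
w=grab_frame("wrist");s=read_state();print(s["t"],s["tool_pos"],np.degrees(s["tool_rot"]),s["wrist_force"])
im=cv2.convertScaleAbs(cv2.resize(w[:,:,::-1],(800,600),interpolation=cv2.INTER_CUBIC),alpha=1.5);cv2.imwrite("pics/w1.png",im)
E
```

```text
1.3 [0.51356193 0.22308044 0.30973493] [-1.79965637e+02 -5.85675746e-02  1.71652101e+02] [ 0.02193486 -0.38408135 -0.24681803]
```

View pics/w1.png

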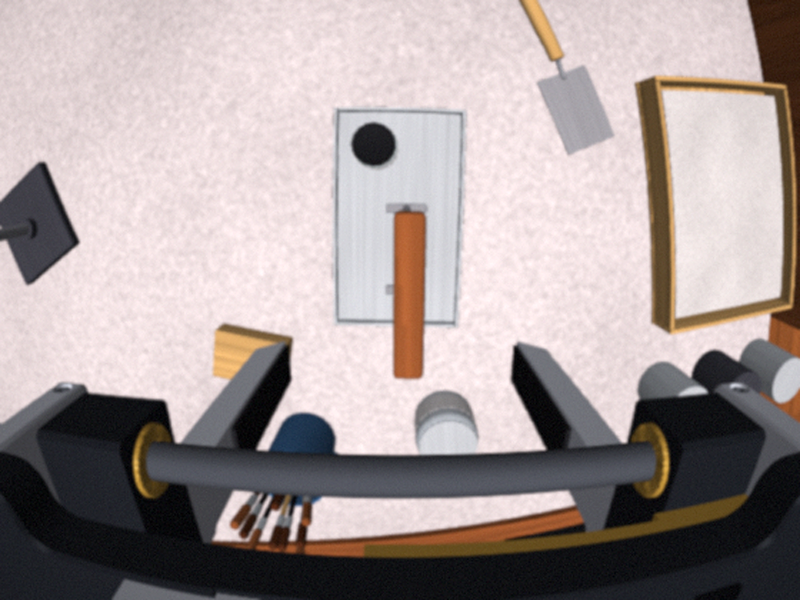

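The wrist view shows the handle between the fingers: the robot-side end is at (409,212), the far end at (408,377), and the edges are at columns 394 and 424.

```bash
python3 - <<'E'
from h import *
i=np.load("wi.npy",allow_pickle=True).item(); k=.7
a=atz(ray("wrist",410*k,212*k,i),.228);b=atz(ray("wrist",408*k,377*k,i),.228)
print(a,b,(a+b)/2,np.linalg.norm(a-b),np.degrees(np.arctan2(*(b-a)[1::-1])))
# height check: top cam ray & wrist ray of centre
m=ray("wrist",409*k,297*k,i);print(tri([m,ray("top",155+127/5,185+147/5)]))
for u in(394,424):print(atz(ray("wrist",u*k,297*k,i),.228))
# triangulated ends: top, scene, wrist
for n,w,t,s in(("far",(408,377),(547,42),(302,136)),("near",(410,212),(506,253),(221,40))):
    print(n,tri([ray("wrist",w[0]*k,w[1]*k,i),ray("top",155+(t[0]-400)/5,185+t[1]/5),ray("scene",292+s[0]/5,150+s[1]/5)]))
E
```

```text
[0.46052128 0.23640874 0.228     ] [0.56810224 0.21976476 0.228     ] [0.51431176 0.22808675 0.228     ] 0.10886085484948142 -8.794571966200888
(array([0.51621688, 0.22741125, 0.21344693]), [np.float64(1.100733060894973), np.float64(1.1007330608948251)])
[0.51212192 0.21878125 0.228     ]
[0.51489144 0.23757626 0.228     ]
far (array([0.56902371, 0.21921874, 0.22225591]), [np.float64(1.5344569854798442), np.float64(2.5550943124945413), np.float64(1.2242843658521563)])
near (array([0.46196741, 0.23608572, 0.22048686]), [np.float64(1.0054697804859998), np.float64(2.8059976604573875), np.float64(2.708002252942613)])
```

step_arm(
  commands=[
    {"travel": [1, 4, -35], "angular": [0, 0, -0.4], "grip": 100},
    {"travel": [1, 4, -70], "angular": [0, 0, -0.4], "grip": 80},
    {"travel": [1, 4, -95], "angular": [0, 0, -0.4], "grip": 70},
    {"travel": [1, 4, -109], "angular": [0, 0, -0.4], "grip": 60},
    {"travel": [1, 4, -109], "angular": [0, 0, -0.4], "grip": 50},
  ],
)

```text
t: 1.8
tool_pos: [0.5126, 0.2291, 0.2003]
tool_rot: [-3.141, -0.002, 2.993]
wrist_force: [-0.2, 0.0, 0.4]
grip_width: 0.698
gripper_force: 0.0
```

step_arm(
  commands=[
    {"travel": [0, 0, 0], "angular": [0, 0, 0], "grip": 40},
    {"travel": [0, 0, 0], "angular": [0, 0, 0], "grip": 30},
    {"travel": [0, 0, 0], "angular": [0, 0, 0], "grip": 20},
    {"travel": [0, 0, 0], "angular": [0, 0, 0], "grip": 10},
    {"travel": [0, 0, 0], "angular": [0, 0, 0], "grip": 0},
  ],
  newtons=40,
)

```text
t: 2.3
tool_pos: [0.5137, 0.2286, 0.2018]
tool_rot: [3.141, 0.0, 2.992]
wrist_force: [-0.8, 0.6, -1.3]
grip_width: 0.273
gripper_force: 0.0
```

step_arm(
  commands=[
    {"travel": [0, 0, 0], "angular": [0, 0, 0], "grip": 0},
    {"travel": [0, 0, 0], "angular": [0, 0, 0], "grip": 0},
    {"travel": [0, 0, 5], "angular": [0, 0, 0], "grip": 0},
    {"travel": [0, 0, 15], "angular": [0, 0, 0], "grip": 0},
    {"travel": [0, 0, 25], "angular": [0, 0, 0], "grip": 0},
  ],
)

```text
t: 2.8
tool_pos: [0.5135, 0.2286, 0.2272]
tool_rot: [-3.141, -0.0, 2.992]
wrist_force: [0.4, 0.4, -4.1]
grip_width: 0.206
gripper_force: 40.0
```

step_arm(
  commands=[
    {"travel": [0, -5, 20], "angular": [0, 0, 0], "grip": 0},
    {"travel": [2, -20, 40], "angular": [0, 0, -3], "grip": 0},
    {"travel": [6, -45, 48], "angular": [0, 0, -8], "grip": 0},
    {"travel": [10, -75, 48], "angular": [0, 0, -14], "grip": 0},
    {"travel": [15, -110, 48], "angular": [0, 0, -20], "grip": 0},
  ],
)

```text
t: 3.3
tool_pos: [0.5286, 0.118, 0.2755]
tool_rot: [3.141, 0.001, 2.64]
wrist_force: [0.4, 0.8, -4.3]
grip_width: 0.204
gripper_force: 40.0
```

step_arm(
  commands=[
    {"travel": [5, -35, 0], "angular": [0, 0, -6], "grip": 0},
    {"travel": [10, -70, 0], "angular": [0, 0, -12], "grip": 0},
    {"travel": [16, -105, 0], "angular": [0, 0, -18], "grip": 0},
    {"travel": [22, -140, 0], "angular": [0, 0, -24], "grip": 0},
    {"travel": [28, -175, 0], "angular": [0, 0, -30], "grip": 0},
  ],
)

```text
t: 3.8
tool_pos: [0.5567, -0.0579, 0.2754]
tool_rot: [3.141, 0.001, 2.115]
wrist_force: [-0.1, -0.3, -3.7]
grip_width: 0.204
gripper_force: 40.0
```

step_arm(
  commands=[
    {"travel": [6, -35, 0], "angular": [0, 0, -4], "grip": 0},
    {"travel": [12, -70, 0], "angular": [0, 0, -8], "grip": 0},
    {"travel": [18, -105, 0], "angular": [0, 0, -12], "grip": 0},
    {"travel": [27, -136, 0], "angular": [0, 0, -13.7], "grip": 0},
    {"travel": [27, -151, 0], "angular": [0, 0, -13.7], "grip": 0},
  ],
)

```text
t: 4.3
tool_pos: [0.5838, -0.2098, 0.2746]
tool_rot: [-3.141, 0.0, 1.878]
wrist_force: [-0.7, 0.0, -4.3]
grip_width: 0.207
gripper_force: 40.0
```

```bash
python3 - <<'E'
from h import *
s=grab_frame("scene");t=grab_frame("top");st=read_state();print(st["t"],st["tool_pos"],np.degrees(st["tool_rot"]),st["wrist_force"])
crops("pics/hook2.png",[(s,140,150,100,130),(t,320,165,100,130)],4)
E
```

```text
4.4 [ 0.58328164 -0.20893437  0.27443079] [-1.79973745e+02 -3.70614085e-03  1.07649204e+02] [ 0.20364154  1.31881841 -4.06820361]
```

View pics/hook2.png

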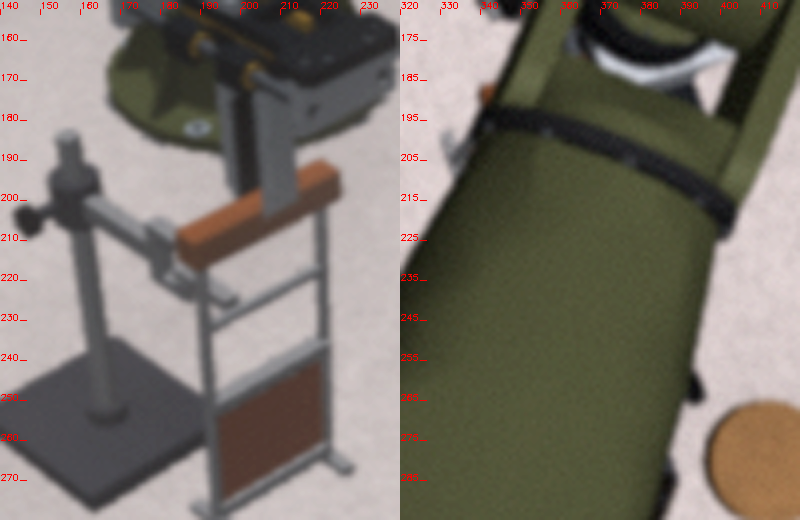

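Scene view: the carrier hangs upright in front of the hook, squared to it. The rod's middle is at about (206.3, 224.5) and the sill's free end at about (198.5, 225). I'll compare their heights with the same camera to cancel bias.

```bash
python3 - <<'E'
from h import *
i=camera_info("scene");M=np.linalg.inv(i["cam_to_world"])
def pr(p):
    q=M@np.r_[p,1];return np.array([i["fx"]*q[0]/q[2]+i["cx"],i["fy"]*q[1]/q[2]+i["cy"]])
rod=np.array([.583,-.209,.2744-.043])
print("rod pred",pr(rod),"seen 206.3 224.5"); print("handle top pred",pr(rod+[0,0,.071]),"seen",140+260/4,150+206/4)
print("post top pred",pr([.394,-.268,.253]),"seen 156.6 184")
for f in(.185,.19,.195,.2):
    print(f,"free end top",pr([.5436,-.2206,f+.014]),"lip end top",pr([.489+.025*.9527,-.238+.025*.304,f+.036]))
print("seen sill end 198.2 224.4 (hook1)  lip end top edge mid ~",132+285/5,176+182/5)
E
```

```text
rod pred [207.34207065 222.11443357] seen 206.3 224.5
handle top pred [205.34843856 197.63440812] seen 205.0 201.5
post top pred [156.386467   181.95483193] seen 156.6 184
0.185 free end top [197.53451843 225.24924932] lip end top [188.41037196 212.53343111]
0.19 free end top [197.3807517  223.63770577] lip end top [188.23675106 210.89877987]
0.195 free end top [197.22629506 222.01893169] lip end top [188.06235372 209.25681842]
0.2 free end top [197.07114386 220.3928783 ] lip end top [187.88717472 207.60749762]
seen sill end 198.2 224.4 (hook1)  lip end top edge mid ~ 189.0 212.4
```

step_arm(
  commands=[
    {"travel": [-10, -3, 0], "angular": [0, 0, 0], "grip": 0},
    {"travel": [-21, -7, 0], "angular": [0, 0, 0], "grip": 0},
    {"travel": [-32, -10, 0], "angular": [0, 0, 0], "grip": 0},
    {"travel": [-43, -14, 0], "angular": [0, 0, 0], "grip": 0},
    {"travel": [-54, -17, 0], "angular": [0, 0, 0], "grip": 0},
  ],
)

```text
t: 4.9
tool_pos: [0.5285, -0.2245, 0.2748]
tool_rot: [3.141, 0.0, 1.88]
wrist_force: [0.2, -0.5, -4.1]
grip_width: 0.201
gripper_force: 40.0
```

step_arm(
  commands=[
    {"travel": [0, 0, -3], "angular": [0, 0, 0], "grip": 0},
    {"travel": [0, 0, -6], "angular": [0, 0, 0], "grip": 0},
    {"travel": [0, 0, -9], "angular": [0, 0, 0], "grip": 0},
    {"travel": [0, 0, -11], "angular": [0, 0, 0], "grip": 0},
    {"travel": [0, 0, -12], "angular": [0, 0, 0], "grip": 0},
  ],
)

```text
t: 5.4
tool_pos: [0.5297, -0.2242, 0.2619]
tool_rot: [-3.141, -0.001, 1.881]
wrist_force: [-0.3, 0.1, -2.8]
grip_width: 0.205
gripper_force: 40.0
```

step_arm(
  commands=[
    {"travel": [0, 0, -1], "angular": [0, 0, 0], "grip": 0},
    {"travel": [0, 0, -2], "angular": [0, 0, 0], "grip": 0},
    {"travel": [0, 0, -3], "angular": [0, 0, 0], "grip": 0},
    {"travel": [0, 0, -3], "angular": [0, 0, 0], "grip": 0},
    {"travel": [0, 0, -3], "angular": [0, 0, 0], "grip": 0},
  ],
)

```text
t: 5.9
tool_pos: [0.5296, -0.2244, 0.2595]
tool_rot: [3.142, 0.0, 1.88]
wrist_force: [0.8, -0.5, -3.4]
grip_width: 0.205
gripper_force: 40.0
```

step_arm(
  commands=[
    {"travel": [0, 0, -0.5], "angular": [0, 0, 0], "grip": 0},
    {"travel": [0, 0, -1], "angular": [0, 0, 0], "grip": 0},
    {"travel": [0, 0, -1.5], "angular": [0, 0, 0], "grip": 0},
    {"travel": [0, 0, -1.5], "angular": [0, 0, 0], "grip": 0},
    {"travel": [0, 0, -1.5], "angular": [0, 0, 0], "grip": 0},
  ],
)

```text
t: 6.4
tool_pos: [0.5296, -0.2244, 0.258]
tool_rot: [3.142, 0.0, 1.88]
wrist_force: [0.2, 0.3, -4.3]
grip_width: 0.203
gripper_force: 40.0
```

step_arm(
  commands=[
    {"travel": [0, 0, -0.5], "angular": [0, 0, 0], "grip": 0},
    {"travel": [0, 0, -1], "angular": [0, 0, 0], "grip": 0},
    {"travel": [0, 0, -1.5], "angular": [0, 0, 0], "grip": 0},
    {"travel": [0, 0, -1.5], "angular": [0, 0, 0], "grip": 0},
    {"travel": [0, 0, -1.5], "angular": [0, 0, 0], "grip": 0},
  ],
)

```text
t: 6.9
tool_pos: [0.5296, -0.2244, 0.2564]
tool_rot: [-3.142, -0.0, 1.88]
wrist_force: [0.4, -0.7, -3.7]
grip_width: 0.205
gripper_force: 40.0
```

step_arm(
  commands=[
    {"travel": [0, 0, -0.5], "angular": [0, 0, 0], "grip": 0},
    {"travel": [0, 0, -1], "angular": [0, 0, 0], "grip": 0},
    {"travel": [0, 0, -1], "angular": [0, 0, 0], "grip": 0},
    {"travel": [0, 0, -1], "angular": [0, 0, 0], "grip": 0},
    {"travel": [0, 0, -1], "angular": [0, 0, 0], "grip": 0},
  ],
)

```text
t: 7.4
tool_pos: [0.5296, -0.2244, 0.2554]
tool_rot: [-3.142, 0.0, 1.88]
wrist_force: [-0.2, -0.2, -3.7]
grip_width: 0.202
gripper_force: 40.0
```

step_arm(
  commands=[
    {"travel": [0, 0, -0.5], "angular": [0, 0, 0], "grip": 0},
    {"travel": [0, 0, -1], "angular": [0, 0, 0], "grip": 0},
    {"travel": [0, 0, -1], "angular": [0, 0, 0], "grip": 0},
    {"travel": [0, 0, -1], "angular": [0, 0, 0], "grip": 0},
    {"travel": [0, 0, -1], "angular": [0, 0, 0], "grip": 0},
  ],
)

```text
t: 7.9
tool_pos: [0.5296, -0.2244, 0.2545]
tool_rot: [3.142, -0.0, 1.88]
wrist_force: [-0.2, -0.2, -3.7]
grip_width: 0.2
gripper_force: 40.0
```

step_arm(
  commands=[
    {"travel": [0, 0, -0.5], "angular": [0, 0, 0], "grip": 0},
    {"travel": [0, 0, -1], "angular": [0, 0, 0], "grip": 0},
    {"travel": [0, 0, -1], "angular": [0, 0, 0], "grip": 0},
    {"travel": [0, 0, -1], "angular": [0, 0, 0], "grip": 0},
    {"travel": [0, 0, -1], "angular": [0, 0, 0], "grip": 0},
  ],
)

```text
t: 8.4
tool_pos: [0.5297, -0.2244, 0.2537]
tool_rot: [3.141, 0.0, 1.88]
wrist_force: [0.3, -0.6, 0.3]
grip_width: 0.203
gripper_force: 40.0
```

step_arm(
  commands=[
    {"travel": [0, 0, -0.5], "angular": [0, 0, 0], "grip": 0},
    {"travel": [0, 0, -0.5], "angular": [0, 0, 0], "grip": 0},
    {"travel": [0, 0, -0.5], "angular": [0, 0, 0], "grip": 0},
    {"travel": [0, 0, -0.5], "angular": [0, 0, 0], "grip": 0},
    {"travel": [0, 0, -0.5], "angular": [0, 0, 0], "grip": 0},
  ],
)

```text
t: 8.9
tool_pos: [0.5298, -0.2245, 0.2536]
tool_rot: [3.141, 0.001, 1.88]
wrist_force: [-0.9, 0.5, 6.5]
grip_width: 0.204
gripper_force: 40.0
```

The rod touched the sill at TCP z of about 0.2538. I'll ease the pressure and slide in along stand +x.

step_arm(
  commands=[
    {"travel": [0, 0, 0.6], "angular": [0, 0, 0], "grip": 0},
    {"travel": [-1.9, -0.6, 0.6], "angular": [0, 0, 0], "grip": 0},
    {"travel": [-4.8, -1.5, 0.6], "angular": [0, 0, 0], "grip": 0},
    {"travel": [-7.6, -2.4, 0.6], "angular": [0, 0, 0], "grip": 0},
    {"travel": [-9.5, -3, 0.6], "angular": [0, 0, 0], "grip": 0},
  ],
)

```text
t: 9.4
tool_pos: [0.5199, -0.2275, 0.2537]
tool_rot: [3.141, 0.0, 1.88]
wrist_force: [3.7, 0.9, 2.1]
grip_width: 0.202
gripper_force: 40.0
```

step_arm(
  commands=[
    {"travel": [-2.9, -0.9, 0], "angular": [0, 0, 0], "grip": 0},
    {"travel": [-5.7, -1.8, 0], "angular": [0, 0, 0], "grip": 0},
    {"travel": [-8.6, -2.7, 0], "angular": [0, 0, 0], "grip": 0},
    {"travel": [-11.4, -3.6, 0], "angular": [0, 0, 0], "grip": 0},
    {"travel": [-11.4, -3.6, 0], "angular": [0, 0, 0], "grip": 0},
  ],
)

```text
t: 9.9
tool_pos: [0.5083, -0.2312, 0.2536]
tool_rot: [-3.141, 0.0, 1.88]
wrist_force: [2.9, 1.7, 3.6]
grip_width: 0.199
gripper_force: 40.0
```

step_arm(
  commands=[
    {"travel": [-1.9, -0.6, 0.2], "angular": [0, 0, 0], "grip": 0},
    {"travel": [-4.8, -1.5, 0.2], "angular": [0, 0, 0], "grip": 0},
    {"travel": [-7.6, -2.4, 0.2], "angular": [0, 0, 0], "grip": 0},
    {"travel": [-9.5, -3, 0.2], "angular": [0, 0, 0], "grip": 0},
    {"travel": [-9.5, -3, 0.2], "angular": [0, 0, 0], "grip": 0},
  ],
)

```text
t: 10.4
tool_pos: [0.4988, -0.2341, 0.2537]
tool_rot: [-3.141, -0.0, 1.88]
wrist_force: [1.9, -0.2, 2.0]
grip_width: 0.203
gripper_force: 40.0
```

step_arm(
  commands=[
    {"travel": [-1.9, -0.6, 0], "angular": [0, 0, 0], "grip": 0},
    {"travel": [-3.8, -1.2, 0], "angular": [0, 0, 0], "grip": 0},
    {"travel": [-5.7, -1.8, 0], "angular": [0, 0, 0], "grip": 0},
    {"travel": [-5.7, -1.8, 0], "angular": [0, 0, 0], "grip": 0},
    {"travel": [-5.7, -1.8, 0], "angular": [0, 0, 0], "grip": 0},
  ],
)

```text
t: 10.9
tool_pos: [0.4933, -0.2358, 0.2535]
tool_rot: [-3.141, -0.0, 1.88]
wrist_force: [-0.1, -0.6, -4.1]
grip_width: 0.207
gripper_force: 40.0
```

step_arm(
  commands=[
    {"travel": [-1, -0.3, 0], "angular": [0, 0, 0], "grip": 0},
    {"travel": [-1.9, -0.6, 0], "angular": [0, 0, 0], "grip": 0},
    {"travel": [-2.9, -0.9, 0], "angular": [0, 0, 0], "grip": 0},
    {"travel": [-3.8, -1.2, 0], "angular": [0, 0, 0], "grip": 0},
    {"travel": [-3.8, -1.2, 0], "angular": [0, 0, 0], "grip": 0},
  ],
)

```text
t: 11.4
tool_pos: [0.4896, -0.237, 0.2538]
tool_rot: [-3.142, 0.0, 1.88]
wrist_force: [-0.0, -0.5, -3.4]
grip_width: 0.201
gripper_force: 40.0
```

step_arm(
  commands=[
    {"travel": [-0.5, -0.2, 0], "angular": [0, 0, 0], "grip": 0},
    {"travel": [-1, -0.3, 0], "angular": [0, 0, 0], "grip": 0},
    {"travel": [-1.4, -0.4, 0], "angular": [0, 0, 0], "grip": 0},
    {"travel": [-1.4, -0.4, 0], "angular": [0, 0, 0], "grip": 0},
    {"travel": [-1.4, -0.4, 0], "angular": [0, 0, 0], "grip": 0},
  ],
)

```text
t: 11.9
tool_pos: [0.4883, -0.2374, 0.2538]
tool_rot: [-3.142, 0.0, 1.88]
wrist_force: [-0.3, -0.4, -4.2]
grip_width: 0.205
gripper_force: 40.0
```

step_arm(
  commands=[
    {"travel": [-0.5, -0.2, 0], "angular": [0, 0, 0], "grip": 0},
    {"travel": [-1, -0.3, 0], "angular": [0, 0, 0], "grip": 0},
    {"travel": [-1, -0.3, 0], "angular": [0, 0, 0], "grip": 0},
    {"travel": [-1, -0.3, 0], "angular": [0, 0, 0], "grip": 0},
    {"travel": [-1, -0.3, 0], "angular": [0, 0, 0], "grip": 0},
  ],
)

```text
t: 12.4
tool_pos: [0.4874, -0.2377, 0.2538]
tool_rot: [3.141, 0.0, 1.88]
wrist_force: [2.6, -0.1, -3.9]
grip_width: 0.206
gripper_force: 40.0
```

step_arm(
  commands=[
    {"travel": [-0.5, -0.2, 0], "angular": [0, 0, 0], "grip": 0},
    {"travel": [-1, -0.3, 0], "angular": [0, 0, 0], "grip": 0},
    {"travel": [-1, -0.3, 0], "angular": [0, 0, 0], "grip": 0},
    {"travel": [-1, -0.3, 0], "angular": [0, 0, 0], "grip": 0},
    {"travel": [-1, -0.3, 0], "angular": [0, 0, 0], "grip": 0},
  ],
)

```text
t: 12.9
tool_pos: [0.4865, -0.2379, 0.2538]
tool_rot: [3.141, 0.0, 1.88]
wrist_force: [4.7, 1.2, -3.9]
grip_width: 0.205
gripper_force: 40.1
```

Rear wall felt at about 5 N. I'll back off about 2 mm to unload it, then lower into the throat.

step_arm(
  commands=[
    {"travel": [1, 0.3, 0], "angular": [0, 0, 0], "grip": 0},
    {"travel": [1.9, 0.6, 0], "angular": [0, 0, 0], "grip": 0},
    {"travel": [1.9, 0.6, -1.5], "angular": [0, 0, 0], "grip": 0},
    {"travel": [1.9, 0.6, -3], "angular": [0, 0, 0], "grip": 0},
    {"travel": [1.9, 0.6, -4], "angular": [0, 0, 0], "grip": 0},
  ],
)

```text
t: 13.4
tool_pos: [0.488, -0.2374, 0.2494]
tool_rot: [-3.141, -0.0, 1.88]
wrist_force: [0.1, -0.1, -3.3]
grip_width: 0.202
gripper_force: 40.0
```

step_arm(
  commands=[
    {"travel": [0, 0, -1], "angular": [0, 0, 0], "grip": 0},
    {"travel": [0, 0, -2], "angular": [0, 0, 0], "grip": 0},
    {"travel": [0, 0, -3], "angular": [0, 0, 0], "grip": 0},
    {"travel": [0, 0, -4], "angular": [0, 0, 0], "grip": 0},
    {"travel": [0, 0, -4], "angular": [0, 0, 0], "grip": 0},
  ],
)

```text
t: 13.9
tool_pos: [0.4881, -0.2374, 0.2456]
tool_rot: [-3.141, -0.0, 1.88]
wrist_force: [0.3, 0.5, -4.4]
grip_width: 0.201
gripper_force: 40.0
```

Freely in the throat. Floor contact is expected at TCP z of about 0.2398.

step_arm(
  commands=[
    {"travel": [0, 0, -1], "angular": [0, 0, 0], "grip": 0},
    {"travel": [0, 0, -2], "angular": [0, 0, 0], "grip": 0},
    {"travel": [0, 0, -3], "angular": [0, 0, 0], "grip": 0},
    {"travel": [0, 0, -4], "angular": [0, 0, 0], "grip": 0},
    {"travel": [0, 0, -4], "angular": [0, 0, 0], "grip": 0},
  ],
)

```text
t: 14.4
tool_pos: [0.4881, -0.2374, 0.2416]
tool_rot: [-3.141, -0.0, 1.88]
wrist_force: [-0.9, -0.4, -3.0]
grip_width: 0.201
gripper_force: 40.0
```

step_arm(
  commands=[
    {"travel": [0, 0, -0.4], "angular": [0, 0, 0], "grip": 0},
    {"travel": [0, 0, -0.8], "angular": [0, 0, 0], "grip": 0},
    {"travel": [0, 0, -1.2], "angular": [0, 0, 0], "grip": 0},
    {"travel": [0, 0, -1.2], "angular": [0, 0, 0], "grip": 0},
    {"travel": [0, 0, -1.2], "angular": [0, 0, 0], "grip": 0},
  ],
)

```text
t: 14.9
tool_pos: [0.4882, -0.2374, 0.2406]
tool_rot: [3.142, 0.0, 1.88]
wrist_force: [0.0, 0.2, -3.4]
grip_width: 0.201
gripper_force: 40.0
```

step_arm(
  commands=[
    {"travel": [0, 0, -0.3], "angular": [0, 0, 0], "grip": 0},
    {"travel": [0, 0, -0.6], "angular": [0, 0, 0], "grip": 0},
    {"travel": [0, 0, -0.6], "angular": [0, 0, 0], "grip": 0},
    {"travel": [0, 0, -0.6], "angular": [0, 0, 0], "grip": 0},
    {"travel": [0, 0, -0.6], "angular": [0, 0, 0], "grip": 0},
  ],
)

```text
t: 15.4
tool_pos: [0.4882, -0.2374, 0.24]
tool_rot: [-3.142, 0.0, 1.88]
wrist_force: [-0.0, -0.9, -3.9]
grip_width: 0.203
gripper_force: 40.0
```

step_arm(
  commands=[
    {"travel": [0, 0, -0.4], "angular": [0, 0, 0], "grip": 0},
    {"travel": [0, 0, -0.4], "angular": [0, 0, 0], "grip": 0},
    {"travel": [0, 0, -0.4], "angular": [0, 0, 0], "grip": 0},
    {"travel": [0, 0, -0.4], "angular": [0, 0, 0], "grip": 0},
    {"travel": [0, 0, -0.4], "angular": [0, 0, 0], "grip": 0},
  ],
)

```text
t: 15.9
tool_pos: [0.4883, -0.2375, 0.2398]
tool_rot: [3.141, 0.0, 1.88]
wrist_force: [-0.1, 0.5, 0.7]
grip_width: 0.203
gripper_force: 40.0
```

Rod is seated: the floor carries the weight, exactly 14 mm below the sill height. Releasing.

step_arm(
  commands=[
    {"travel": [0, 0, 0], "angular": [0, 0, 0], "grip": 22},
    {"travel": [0, 0, 0], "angular": [0, 0, 0], "grip": 25},
    {"travel": [0, 0, 0], "angular": [0, 0, 0], "grip": 32},
    {"travel": [0, 0, 0], "angular": [0, 0, 0], "grip": 42},
    {"travel": [0, 0, 0], "angular": [0, 0, 0], "grip": 55},
  ],
)

```text
t: 16.4
tool_pos: [0.4882, -0.2374, 0.2396]
tool_rot: [3.142, 0.0, 1.88]
wrist_force: [-0.3, -0.5, 0.3]
grip_width: 0.455
gripper_force: 0.0
```

step_arm(
  commands=[
    {"travel": [0, 0, 0], "angular": [0, 0, 0], "grip": 60},
    {"travel": [0, 0, 0], "angular": [0, 0, 0], "grip": 60},
    {"travel": [0, 0, 0], "angular": [0, 0, 0], "grip": 60},
    {"travel": [0, 0, 0], "angular": [0, 0, 0], "grip": 60},
    {"travel": [0, 0, 0], "angular": [0, 0, 0], "grip": 60},
  ],
)

```text
t: 16.9
tool_pos: [0.4882, -0.2374, 0.2395]
tool_rot: [3.142, -0.0, 1.88]
wrist_force: [-0.5, -0.9, 0.2]
grip_width: 0.601
gripper_force: 0.0
```

```bash
python3 - <<'E'
from h import *
s=grab_frame("scene");w=grab_frame("wrist");st=read_state();print(st["t"],st["tool_pos"],st["wrist_force"],st["grip_width"])
crops("pics/hook3.png",[(s,130,150,90,130),(w,235,150,90,130)],4)
E
```

```text
17.0 [ 0.48819875 -0.23740715  0.23955268] [-0.35821313 -0.37698118  0.09814034] 0.6034234745780115
```

View pics/hook3.png

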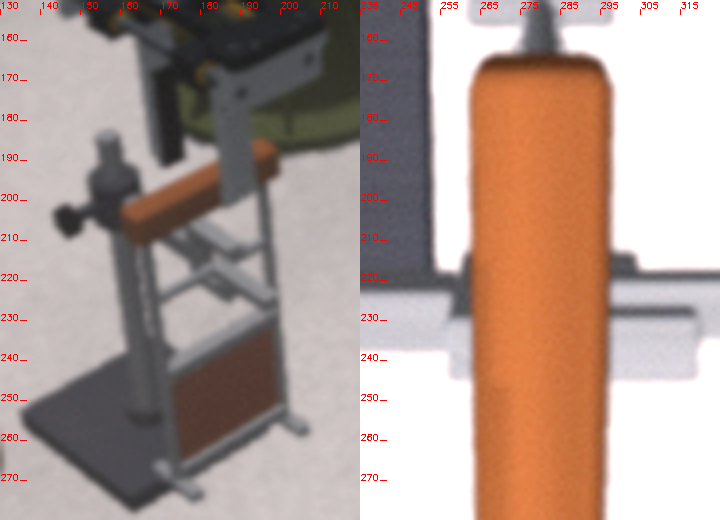

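The carrier hangs upright with the rod in the throat and both fingers clear of the handle. Retreating upward.

step_arm(
  commands=[
    {"travel": [0, 0, 8], "angular": [0, 0, 0], "grip": 60},
    {"travel": [0, 0, 20], "angular": [0, 0, 0], "grip": 60},
    {"travel": [0, 0, 40], "angular": [0, 0, 0], "grip": 60},
    {"travel": [0, 0, 70], "angular": [0, 0, 0], "grip": 60},
    {"travel": [0, 0, 100], "angular": [0, 0, 0], "grip": 60},
  ],
)

```text
t: 17.5
tool_pos: [0.488, -0.2373, 0.3418]
tool_rot: [3.141, 0.001, 1.88]
wrist_force: [-0.3, -0.8, 0.4]
grip_width: 0.602
gripper_force: 0.0
```

step_arm(
  commands=[
    {"travel": [0, 0, 20], "angular": [0, 0, 0], "grip": 60},
    {"travel": [0, 0, 30], "angular": [0, 0, 0], "grip": 60},
    {"travel": [0, 0, 30], "angular": [0, 0, 0], "grip": 60},
    {"travel": [0, 0, 30], "angular": [0, 0, 0], "grip": 60},
    {"travel": [0, 0, 30], "angular": [0, 0, 0], "grip": 60},
  ],
)

```text
t: 18.0
tool_pos: [0.488, -0.2373, 0.3684]
tool_rot: [-3.14, -0.001, 1.88]
wrist_force: [-0.2, 0.5, -0.5]
grip_width: 0.603
gripper_force: 0.0
```

```bash
python3 - <<'E'
from h import *
s=grab_frame("scene");st=read_state();print(st["t"],st["tool_pos"],st["wrist_force"])
cv2.imwrite("pics/end.png",cv2.convertScaleAbs(cv2.resize(s[120:330,90:370,::-1],(800,600),interpolation=cv2.INTER_CUBIC),alpha=1.5))
E
```

```text
18.05 [ 0.48802751 -0.23731456  0.36854873] [-0.03633453  0.09172826  0.46059698]
```

View pics/end.png

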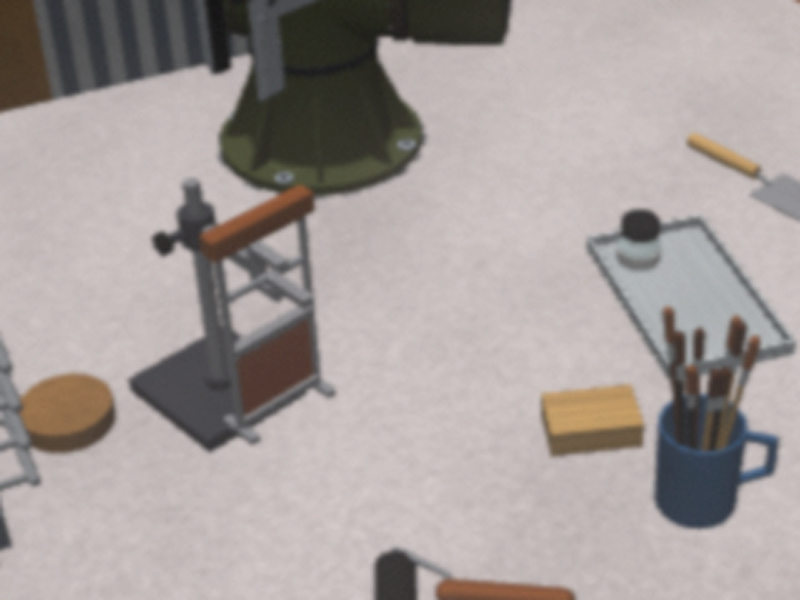

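The carrier hangs upright on the hook at about (265,300), the gripper is well clear, and the things in view have not moved. Handing in.

```bash
python3 -c "from cell import *; print(finish_job())"
```

```text
the job is handed in; nothing more can be done
None
```

The carrier is hanging on the drying hook with its rod seated on the throat floor, the gripper is clear, and the job was handed in at about 18 s; the highest force I read against the hook was about 10 N, under the 2 kg limit.

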